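# Fetch a bead jar from the back of a low shelf gap with a trigger reacher

### The job

A thin glass jar of beads has slid to the back of the low gap under the wire shelf. Take the reacher by its grip and trigger, reach in, squeeze the trigger so that both jaws close gently on the jar, and draw it out in the jaws, upright, until it stands in the open on the mat a good 5 cm or more clear of the shelf's front. Then let the jaws open, lay the reacher flat on the mat, off the jar, and let go; do not touch the jar with the robot, press or squeeze the glass hard, or disturb the other things.

Things in the scene. Friction and masses are not known exactly. Their poses are not given: they have to be found in the camera images.
- reacher: Short hand reacher (litter-picker kind), 390 mm long, 0.18 kg, lying on its side on the mat, 28 mm thick. Origin: on its underside, below the place to grip. x runs along the tube towards the jaws, y from the tube to the butt of the pistol grip, z up. Tube 16 mm thick, along x at y = -58 mm; jaw head x = 265 to 309 mm, 36 mm wide. A spring holds the jaws open.
- reacher_grip (a point): Place to squeeze, at (3, 0, 14) mm in the reacher's frame, midway between the flat back of the pistol grip (x = -26, y = -40 to 67 mm) and the trigger's front at rest (x = 31 mm): 57 mm across, taken from above with one finger behind and one in front, closing along x. 43 mm across when the jaws touch the jar, 33 mm fully squeezed. Space behind and in front is free.
- trigger_front (a point): Middle of the trigger's front face. Up to 5 N here the trigger stays forward (hold the tool so). Its spring is slack or stiff from time to time: it hangs a little at 48 mm across and needs 11 to 21 N in all until the jaws meet the jar and it stops giving; of each newton beyond, 0.4 N reaches each jaw. While it is squeezed, the tool shifts forward out of the hand by half its travel (7 mm to the jar).
- reacher_nose (a point): Centre of the flat end of the steel nose between the jaws, 12 mm thick, at (325, -58, 14) mm in the reacher's frame. A jar seated in the jaws touches it, its axis 23 mm in front of it.
- jaw_left: Jaw on the +y side of the nose: bowed black arm 16 mm high with an upright rubber pad, 12 mm thick, at its tip. Origin: its pivot, at (295, -48, 14) mm in the reacher's frame. Open, the two pads are 72 mm apart (free width) and reach 31 mm beyond the nose; the jaws are 110 mm wide over all. Closed on a seated jar, the pads bear on its far half, 8 mm beyond its axis.
- jaw_right: The other jaw, its mirror image on the -y side of the nose; origin: its pivot, at (295, -68, 14) mm in the reacher's frame.
- jar: Small thin-walled glass jar with coloured beads in it and an aluminium lid, 46 mm across, 56 mm high, 0.08 to 0.14 kg, standing under the shelf, its side only 2 to 7 mm from the back panel's inner face. Origin: centre of its underside; z up. The glass bears at most 6 N from a jaw and 15 N against the shelf.
- shelf: Low white wire shelf, fixed: 380 mm wide, 190 mm deep, gap under the deck 88 mm high, deck 6 mm thick with a few things on it. Origin: centre of the footprint, at the mat's height. Its x axis points from the open front (x = -95 mm) to the closed sheet back panel (inner face at x = +92 mm), its y axis along its width; legs of 8 mm rod at the four corners.
- reel: Orange sewing-thread reel, 30 mm across, 50 mm high, standing under the shelf beside the jar (axes at least 90 mm apart along the shelf's width). To be left alone. Origin: centre of its underside.
- cone: Thread cone, 58 mm across, 95 mm high, standing on the shelf's deck. Leave alone. Origin: centre of its underside.
- bigjar: Larger bead jar, 60 mm across, 75 mm high, standing on the shelf's deck. Leave alone. Origin: centre of its underside.
- glue: Glue bottle, 52 mm across, 140 mm high, standing on the mat's far part. Leave alone. Origin: centre of its underside.
- tape: Roll of paper tape, 100 mm across, 24 mm high, lying on the bench beyond the mat's right end. Leave alone. Origin: centre of its underside.
- marker: Marker pen, 140 mm long, 18 mm thick, lying on the mat near the robot. Leave alone. Origin: underside, near its middle; x along the pen.
- scissors: Scissors, 165 mm long, 40 mm wide, 9 mm high, lying on the mat's far part. Leave alone. Origin: underside, near the pivot; x towards the points.
- pincushion: Round pincushion, 80 mm across, 37 mm high, on the mat behind the shelf. Leave alone. Origin: centre of its underside.

How it is judged (in metres and radians):
On the way, in this order (a step that is already met when the one before it is completed fails the run):
1. both jaws are squeezed onto the jar (more than 1.5 N each) while it is still wholly under the shelf, by the trigger in the robot's fingers (contact force between each of jaw_left, jaw_right and jar above 1.5 N and x of jar in the frame of shelf above -0.06 m and contact force between the fingers and reacher above 1 N), for 0.3 s.
2. the jar has been drawn 5 cm clear of the shelf's front, still held between both jaws (contact force between each of jaw_left, jaw_right and jar above 0.5 N and x of jar in the frame of shelf below -0.168 m and contact force between the fingers and reacher above 1 N), for 0.1 s.
At the end, for the whole second after the job is handed in: The jar stands upright (within 0.1 rad) and at rest on the mat with its axis at least 73 mm (its side 50 mm) in front of the shelf's front edge; the reacher lies flat (within 0.08 rad) and at rest on the mat, not touching the jar, and the fingers have let it go (x of jar in the frame of shelf below -0.168 m and height (world z) of jar below 0.008 m and angle between jar's own z axis and vertical below 0.1 rad and linear speed of each of jar, reacher below 0.01 m/s and contact force between reacher and jar below 0.05 N and height (world z) of reacher below 0.01 m and angle between reacher's own z axis and vertical below 0.08 rad and contact force between the fingers and reacher below 0.05 N and contact force between jar and shelf below 0.05 N).
It fails at once if a jaw squeezes the thin glass with more than 6 N, or the jar is pressed against the shelf with more than 15 N (contact force between any of jaw_left, jaw_right and jar above 6 N or contact force between jar and shelf above 15 N).
It fails at once if the jar is tipped (more than 0.3 rad) (angle between jar's own z axis and vertical above 0.3 rad).
It fails at once if the robot itself touches the jar (contact force between any of the fingers, the arm and jar above 0.3 N).
It fails at once if another thing is moved by more than 20 mm (distance of any of reel, cone, bigjar, glue, tape, marker, scissors, pincushion from where it was at the start of the episode above 0.02 m).
It also fails if it takes over 70 s, if anything falls off the work surface, if the arm or the gripper's body presses on something with over 40 N, if the wrist force passes 120 N, or if a joint passes its speed limit or range.

### The arm

A 6-joint arm with a two-finger parallel gripper is mounted at the origin on the work surface. World frame = base frame: x ahead of the robot, y to its left, z up, the work surface at z = 0. Lengths are in m, angles in degrees, forces in N, time in s.
With the tool pointing down it reaches from about 0.325 to 0.775 m from the base axis. Payload 5.5 kg.
Tool frame: the origin (TCP) lies on the centre line of the jaws, within the pads' length; the fingertips stand 22 mm ahead of it and the grasp point (between the pads) lies 3 mm ahead of it; z points along the fingers, y is the line along which they close (so a half turn about z gives the same grasp; the last joint's range is limited). The gripper opens to 88 mm and grips with 3 to 60 N. Pads are 20 mm wide; open, the fingers measure 115 mm over their backs; the gripper's body (75 mm by 178 mm) begins 61 mm behind the grasp point.
Start: joints at [69.689, 5.22, 70.514, -0, 104.267, -3.249], TCP at [0.176, 0.574, 0.245] pointing down, gripper open.
Joint ranges: [-164.24, 164.24], [-49.07, 125.15], [9.68, 141.18], [-86.29, 266.29], [3.28, 154.24], [-151.56, 151.56]. Speed limits (degrees/s): [147.25, 147.25, 172.46, 180, 180, 180].

### API

Orientations are given as [roll, pitch, yaw] about the fixed x, y, z axes, in that order (R = Rz(yaw) Ry(pitch) Rx(roll)).
In Python, from cell import env, read_camera, get_calibration, workorder, boxes_of, regions_of, place_of gives the robot as it stands. The module is installed in compiled form; this text tells all that it offers.
- The arm moves only by the tool play_rows, never from a script. Its argument "motion" is a list of rows, each a list of 7 numbers: the shift along the tool's x, y, z normalised to -1 to 1, where 1 is 0.5 m, then the turn, a rotation vector about the tool's x, y, z normalised to -1 to 1, where 1 is 120 degrees, then the gripper's target within -1 to 1 (shut at 1, half-way at 0, fully open at -1). In form: [[x, y, z, rx, ry, rz, grip], ...]. A call has exactly 5 rows; each row shifts and turns the commanded pose from where the row before left it, along the tool's axes as they then stand; what a row does not reach is not made up. A row lasts 1/10 s, in which the tool goes at most 50 mm and 8.59 degrees, less where a joint would pass 70% of its speed; a pose out of reach is approached as far as the arm can. A call with a number of a shift or a turn outside -1 to 1 is refused whole. A call with a gripper value outside its range is refused whole. The fingers move at their own pace and stop on an object; "squeeze" is the grip in N (left out, the last holds). Time passes only in rows, so rows that do not move let the fingers close, or fill a call up. It gives the time, the measured TCP pose, the force, the opening and the grip force at its end, in the units of the state.
- env.observe(): the state, without advancing time (a new reading comes with each control period).
- read_camera(name): name is "side" or "top"; returns (picture, depth): 420x560x3 uint8, red, green, blue; 420x560 float32, m along the optical axis (not along the pixel's ray), 0 where there is no reading.
- get_calibration(name): a dict with "fov_y" (degrees; the focal length in pixels is half the picture's height over the tangent of half this angle, whatever the lens; pixels are square), "cx", "cy" (the principal point, pixels), "dist_coeffs" ([k1, k2, p1, p2, k3] as OpenCV has them; the pictures are not rectified), "extrinsics" (4x4, takes a point from camera to world coordinates). Camera axes: x right, y down, z forward; pixel columns grow to the right and rows downward; lengths in m; the calibration is good to about 2 mm. A picture is of the moment at which its call begins. get_calibration takes no time and is no camera call.
- workorder.finish_job(): hands the job in; it is judged then, once.
Trained networks look in the newest picture that a camera, given by its name, has taken for a name from the list of things; names that differ only in an ending like _2 or _b are one class to them, and where a whole thing is asked for, a point or a joint stands for the part that bears it (a point fixed in the world has none). Each returns a list of dicts, best first, with "conf" (0 to 1); they miss things now and then, are a little off and sometimes report something else, mostly with a low value. They report only what shows in the picture. A call takes as long as a camera call.
- boxes_of(camera, query): "centre" ([x, y, z] in m, in world coordinates, good to about 4 mm: the middle of the surface that is visible of it).
- regions_of(camera, query): "region" (420x560 bool, what is visible of it).
- place_of(camera, query): "centre" ([x, y, z] in m, in world coordinates, good to about 4 mm: a listed point, or the origin of a listed thing).
The state is a dict: "t": time; "joint_positions": joint angles; "qd": joint speeds; "tau": joint torques, N m; "position": TCP position; "tcp_rot": TCP orientation; "wrist_force": force on the tool from outside, world axes, zero at the start; "moment": the same for the moment, N m; "opening": finger opening in m; "gripper_force": force on a finger pad.
Only numpy, scipy, OpenCV 4.12 (cv2) and the standard library are available. Lean on these libraries where they do the work, as an engineer would, in place of code of your own. Each camera call takes 0.05 s, during which the arm holds its last target. There are 200 camera calls.

## Working session

There is one attempt and no reset: what is moved stays moved. The work goes in short steps, Python scripts to look and compute and a tool call to move; the robot and the scene stay as the last step left them, time stands still between calls to the robot, and variables do not carry over. Pictures are saved under pics/ and viewed, at most 10 in all, crops included, and the job is handed in when it is done.

Besides the shell and the picture viewer there is one more tool, called after "Emit:" in YAML: its name, and indented under it one key for each argument. play_rows: Moves the arm, as the interface text tells. Scaled input: -1 to 1 covers 0.5 m each way for a shift and 120 degrees each way for a turn. Its arguments: {"type":"object","properties":{"motion":{"type":"array"},"squeeze":{"type":"number"}},"required":["motion"]}

```bash
mkdir -p pics
cat > h.py <<'E'
import numpy as np, cv2
from cell import env, read_camera, get_calibration, workorder, boxes_of, regions_of, place_of
def pts(cam, depth, mask):
    c=get_calibration(cam); f=210/np.tan(np.radians(c["fov_y"])/2)
    v,u=np.nonzero(mask&(depth>0)); z=depth[v,u]
    K=np.array([[f,0,c["cx"]],[0,f,c["cy"]],[0,0,1]])
    n=cv2.undistortPoints(np.stack([u,v],1).astype(float)[:,None],K,np.array(c["dist_coeffs"],float))[:,0]
    P=np.c_[n*z[:,None],z,np.ones(len(z))]
    return (P@np.array(c["extrinsics"]).T)[:,:3]
E
python3 - <<'E'
from h import *
np.set_printoptions(precision=4,suppress=True)
for cam in("top","side"):
    im,d=read_camera(cam); cv2.imwrite(f"pics/{cam}0.png",im[:,:,::-1]); np.save(f"/tmp/{cam}.npy",d)
    for q in("reacher","reacher_grip","trigger_front","reacher_nose","jaw_left","jaw_right","jar","shelf","reel","marker","glue","scissors","tape"):
        print(cam,q,[(np.round(r["centre"],4),round(r["conf"],2)) for r in place_of(cam,q)[:2]])
print(env.observe())
E
```

```text
top reacher [(array([ 0.5118, -0.3835,  0.0039]), 0.89), (array([ 0.4683,  0.3948, -0.0002]), 0.56)]
top reacher_grip [(array([ 0.5131, -0.3802,  0.0147]), 0.77)]
top trigger_front [(array([ 0.5125, -0.3491,  0.0132]), 0.63)]
top reacher_nose [(array([ 0.6058, -0.0639,  0.0161]), 0.63)]
top jaw_left [(array([ 0.6098, -0.062 ,  0.0186]), 0.54)]
top jaw_right [(array([ 0.6121, -0.0954,  0.0183]), 0.65)]
top jar [(array([0.5193, 0.2844, 0.0017]), 0.79)]
top shelf [(array([0.5804, 0.2227, 0.0004]), 0.68)]
top reel [(array([ 0.6408,  0.2869, -0.001 ]), 0.48)]
top marker [(array([ 0.3113, -0.2023, -0.0004]), 0.92), (array([ 0.7651, -0.1447,  0.0013]), 0.17)]
top glue [(array([0.7545, 0.0265, 0.0037]), 0.86)]
top scissors [(array([ 0.7662, -0.1422,  0.0026]), 0.6), (array([0.4683, 0.3928, 0.0005]), 0.43)]
top tape [(array([ 0.4824, -0.5566,  0.0028]), 0.71), (array([0.639 , 0.2857, 0.0021]), 0.63)]
side reacher [(array([ 0.514 , -0.3791,  0.0017]), 0.55)]
side reacher_grip [(array([ 0.5078, -0.381 ,  0.0121]), 0.84)]
side trigger_front [(array([ 0.5208, -0.3488,  0.0176]), 0.74), (array([0.
[... 511 characters left out ...]

side glue [(array([0.752 , 0.0316, 0.0069]), 0.86)]
side scissors [(array([ 0.7638, -0.1467,  0.0026]), 0.79), (array([0.5835, 0.2239, 0.0039]), 0.15)]
side tape [(array([ 0.4863, -0.5573, -0.0044]), 0.59)]
{'t': 1.4, 'joint_positions': array([ 69.6898,   5.2181,  70.5149,   0.0001, 104.2685,  -3.2487]), 'qd': array([-0.0106, -0.0621, -0.0582, -0.0325,  0.0278, -0.0065]), 'tau': array([ -0.0013, -44.6184, -40.6497,   0.0696,   0.0194,  -0.    ]), 'position': array([0.176 , 0.5736, 0.2446]), 'tcp_rot': array([-179.9984,   -0.0002,  162.9385]), 'wrist_force': array([ 0.3664, -0.6565,  0.5247]), 'moment': array([ 0.0038, -0.0009, -0.0141]), 'gripper_force': 0.0, 'opening': 0.08738420210256796}
```

View pics/top0.png

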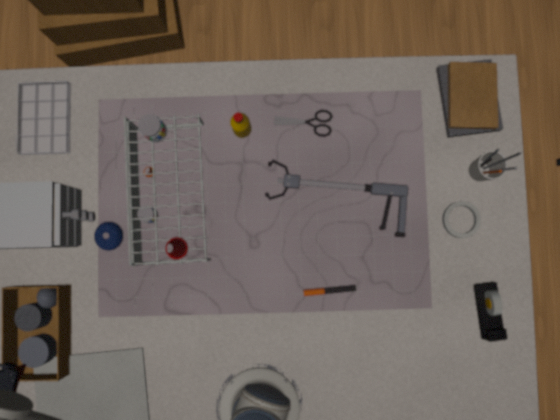

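View pics/side0.png

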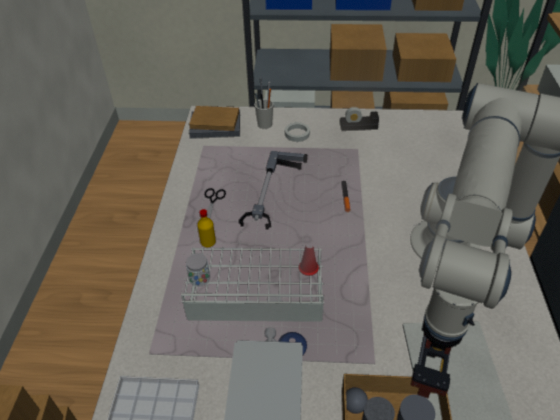

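The top view shows the reacher with its tube running from about (290,182) to (410,190) and its jaws at the left. The shelf spans (128–205, 118–262), open to the right. The jar is near (150,213) and the reel near (150,171). The side view agrees. Next I'll refine the yaws.

Run:
```python
from h import *
np.set_printoptions(precision=4,suppress=True)
for cam in("top","side"):
    im,d=read_camera(cam)
    for q in("reacher","shelf","jar","reel"):
        for r in regions_of(cam,q)[:1]:
            m=r["region"]; P=pts(cam,d,m)
            print(cam,q,r["conf"],m.sum(),P.min(0),P.max(0),np.median(P,0))
            if q=="shelf":
                S=P[abs(P[:,2]-.092)<.008]; rc=cv2.minAreaRect(S[:,:2].astype(np.float32)*1000); print(" shelf rect",rc)
            if q=="reacher":
                u=np.array([np.cos(np.radians(83.7)),np.sin(np.radians(83.7))]); o=np.array([.512,-.381])
                for it in range(3):
                    n=np.array([-u[1],u[0]]); L=np.c_[(P[:,:2]-o)@u,(P[:,:2]-o)@n]
                    T=(L[:,0]>.06)&(L[:,0]<.25)&(abs(L[:,1]+.058)<.02)
                    v=cv2.fitLine(P[T][:,:2].astype(np.float32),cv2.DIST_HUBER,0,1e-4,1e-4).ravel(); u=v[:2]*np.sign(v[1])
                print(" tube yaw",np.degrees(np.arctan2(u[1],u[0])),"pt",v[2:],T.sum(),"z",np.median(P[T][:,2]))
                n=np.array([-u[1],u[0]]);L=np.c_[(P[:,:2]-o)@u,(P[:,:2]-o)@n]
                print(" x range at grip",np.percentile(L[(abs(L[:,1])<.012)][:,0],[1,99]),"x max",np.percentile(L[:,0],99.7),"y rng",np.percentile(L[:,1],[.5,99.5]),np.percentile(L[T][:,1],[2,50,98]))
            if q in("jar","reel"): print("  rect",cv2.minAreaRect(P[:,:2].astype(np.float32)*1000))
```

```text
top reacher 0.65 1897 [ 0.4431 -0.417  -0.0055] [ 0.6581 -0.0325  0.0391] [ 0.575  -0.3244  0.0267]
 tube yaw 83.31832 pt [ 0.5831 -0.2566] 556 z 0.0224893565601908
 x range at grip [-0.0228  0.3492] x max 0.3498221728603892 y rng [-0.1038  0.0656] [-0.0708 -0.0558 -0.0436]
top shelf 0.84 3587 [ 0.3871  0.1207 -0.0071] [0.7943 0.3589 0.131 ] [0.5761 0.3054 0.0917]
 shelf rect ((579.1634521484375, 223.20877075195312), (379.7946472167969, 194.02557373046875), 2.187180995941162)
top jar 0.78 258 [0.499  0.2519 0.0138] [0.5441 0.3138 0.1008] [0.5193 0.28   0.0586]
  rect ((518.8612670898438, 280.6434020996094), (53.32562255859375, 47.4217414855957), 48.857078552246094)
side reacher 0.79 1078 [ 0.4468 -0.4227 -0.0033] [ 0.6646 -0.024   0.0399] [ 0.5713 -0.3243  0.0241]
 tube yaw 82.913246 pt [ 0.5856 -0.2454] 211 z 0.023388805371726162
 x range at grip [-0.0214  0.355 ] x max 0.3606553464743273 y rng [-0.1063  0.0637] [-0.0708 -0.0556 -0.0449]
side shelf 0.74 4592 [ 0.3854  0.0402 -0.0069] [0.8016 0.329  0.1285] [0.5769 0.3144 0.0564]
 shelf rect ((583.1500244140625, 223.0441436767578), (380.98101806640625, 200.23342895507812), 2.348231554031372)
side jar 0.51 60 [0.5095 0.2717 0.0532] [0.5376 0.3177 0.1236] [0.5254 0.2831 0.0598]
  rect ((523.9602661132812, 294.6021423339844), (26.89212417602539, 45.78520965576172), 3.7368900775909424)
```

Emit:
play_rows:
  motion:
    - [0,0,-0.1,0,0,0,-1]
    - [-0.06,-0.05,-0.02,0,0,0,-1]
    - [-0.06,-0.08,0,0,0,0,-1]
    - [-0.06,-0.08,0,0,0,0,-1]
    - [-0.06,-0.08,0,0,0,0,-1]
  squeeze: 4

```text
t: 2.4
position: [0.2485, 0.3981, 0.3047]
tcp_rot: [180.0, 0.0, 163.0]
wrist_force: [1.4, -0.9, -0.1]
opening: 0.0875
gripper_force: 0.0
```

Emit:
play_rows:
  motion:
    - [-0.056,-0.078,0,0,0,0,-1]
    - [-0.056,-0.078,0,0,0,0,-1]
    - [-0.056,-0.078,0,0,0,0,-1]
    - [-0.056,-0.078,0,0,0,0,-1]
    - [-0.056,-0.078,0,0,0,0,-1]

```text
t: 2.9
position: [0.3248, 0.1705, 0.3049]
tcp_rot: [180.0, 0.1, 163.0]
wrist_force: [1.2, 0.2, -0.8]
opening: 0.0877
gripper_force: 0.0
```

Emit:
play_rows:
  motion:
    - [-0.056,-0.078,0,0,0,0,-1]
    - [-0.056,-0.078,0,0,0,0,-1]
    - [-0.056,-0.078,0,0,0,0,-1]
    - [-0.056,-0.078,0,0,0,0,-1]
    - [-0.056,-0.078,0,0,0,0,-1]

```text
t: 3.4
position: [0.4016, -0.0573, 0.305]
tcp_rot: [180.0, 0.1, 162.9]
wrist_force: [2.0, 1.4, 0.6]
opening: 0.0875
gripper_force: 0.0
```

Emit:
play_rows:
  motion:
    - [-0.056,-0.078,0,0,0,0,-1]
    - [-0.056,-0.078,0,0,0,0,-1]
    - [-0.056,-0.078,0,0,0,0,-1]
    - [-0.056,-0.078,0,0,0,0,-1]
    - [-0.03,-0.04,0,0,0,0,-1]

```text
t: 3.9
position: [0.4714, -0.2641, 0.3035]
tcp_rot: [-180.0, -0.1, 162.8]
wrist_force: [-0.5, 0.3, 0.4]
opening: 0.0879
gripper_force: 0.0
```

Emit:
play_rows:
  motion:
    - [0,0,0.08,0,0,-0.0425,-1]
    - [0,0,0.08,0,0,-0.0425,-1]
    - [0,0,0.08,0,0,0,-1]
    - [0,0,0,0,0,0,-1]
    - [0,0,0,0,0,0,-1]

```text
t: 4.4
position: [0.4711, -0.2606, 0.1852]
tcp_rot: [180.0, -0.0, 173.1]
wrist_force: [-0.2, -0.9, 1.0]
opening: 0.0874
gripper_force: 0.0
```

Emit:
play_rows:
  motion:
    - [-0.036,-0.075,0,0,0,0,-1]
    - [-0.036,-0.075,0,0,0,0,-1]
    - [-0.036,-0.074,0.06,0,0,0,-1]
    - [0,0,0.06,0,0,0,-1]
    - [0,0,0.06,0,0,0,-1]

```text
t: 4.9
position: [0.5129, -0.3801, 0.0978]
tcp_rot: [-179.8, 0.3, 173.1]
wrist_force: [0.2, -0.1, -0.3]
opening: 0.0876
gripper_force: 0.0
```

Run:
```python
from h import *
im,d=read_camera("side"); cv2.imwrite("pics/s1.png",cv2.resize(im[130:200,230:340,::-1],None,fx=6,fy=6))
for c in("side","top"):
  if c=="top": read_camera("top")
  print(place_of(c,"reacher_grip")[:1],place_of(c,"reacher")[:1])
print(env.observe()["position"],env.observe()["tcp_rot"],env.observe()["joint_positions"])
```

```text
[{'centre': [0.5078, -0.3804, 0.0115], 'conf': 0.87}] [{'centre': [0.5129, -0.379, 0.0002], 'conf': 0.84}]
[{'centre': [0.5114, -0.3769, 0.0156], 'conf': 0.57}] [{'centre': [0.5081, -0.3822, 0.0043], 'conf': 0.89}]
[ 0.51271051 -0.37859057  0.09961116] [-179.80846754    0.2905272   173.15859337] [-3.94982153e+01  1.17121522e+01  7.81025489e+01 -4.48569087e-03
  8.98373473e+01 -1.22656324e+02]
```

View pics/s1.png

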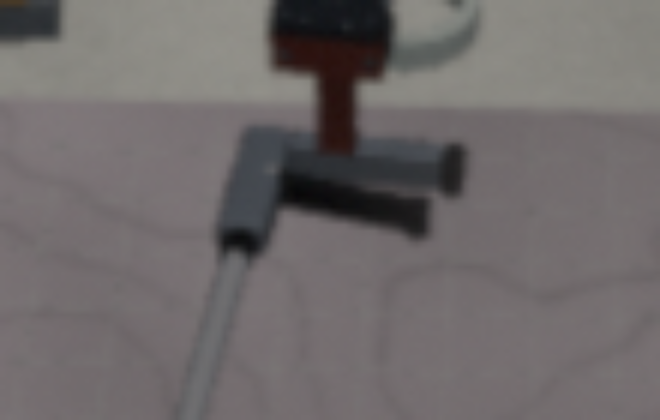

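The gripper hangs above the pistol grip at about (340,150) in the crop, lined up, so I'll descend.

Emit:
play_rows:
  motion:
    - [0,0,0.05,0,0,0,-1]
    - [0,0,0.05,0,0,0,-1]
    - [0,0,0.035,0,0,0,-1]
    - [0,0,0.01,0,0,0,-1]
    - [0,0,0,0,0,0,-1]

```text
t: 5.7
position: [0.5119, -0.378, 0.0254]
tcp_rot: [-179.9, 0.1, 173.2]
wrist_force: [-2.4, 1.9, 4.3]
opening: 0.088
gripper_force: 2.1
```

Emit:
play_rows:
  motion:
    - [0,0,0,0,0,0,0.2]
    - [0,0,0,0,0,0,0.2]
    - [0,0,0,0,0,0,0.2]
    - [0,0,0,0,0,0,0.2]
    - [0,0,0,0,0,0,0.2]
  squeeze: 4

```text
t: 6.2
position: [0.5128, -0.3779, 0.0254]
tcp_rot: [-179.9, 0.2, 173.2]
wrist_force: [0.7, 2.7, 5.3]
opening: 0.0569
gripper_force: 5.9
```

Emit:
play_rows:
  motion:
    - [0,0,-0.003,0,0,0,0.2]
    - [0,0,0,0,0,0,0.2]
    - [0,0,0,0,0,0,0.2]
    - [0,0,0,0,0,0,0.2]
    - [0,0,0,0,0,0,0.2]
  squeeze: 4

```text
t: 6.7
position: [0.5118, -0.378, 0.0254]
tcp_rot: [-180.0, 0.1, 173.1]
wrist_force: [0.3, 1.7, 4.8]
opening: 0.0575
gripper_force: 6.5
```

Run:
```python
from h import *
im,d=read_camera("side"); o=env.observe(); print(o["position"],o["wrist_force"],o["gripper_force"],o["opening"])
c=[]
for cam in("side","top"):
  if cam=="top": read_camera(cam)
  for q in("reacher","reacher_grip","reacher_nose"): print(cam,q,place_of(cam,q)[:1])
o=env.observe(); print(o["position"],o["wrist_force"],o["gripper_force"],o["opening"])
```

```text
[ 0.51186216 -0.3780318   0.02540454] [1.25091116 1.06494248 5.95486061] 6.4596531601273455 0.057315838282122646
side reacher [{'centre': [0.5131, -0.3764, 0.0015], 'conf': 0.62}]
side reacher_grip [{'centre': [0.5074, -0.3812, 0.0142], 'conf': 0.68}]
side reacher_nose [{'centre': [0.608, -0.0622, 0.0198], 'conf': 0.81}]
top reacher [{'centre': [0.5102, -0.3817, 0.0011], 'conf': 0.82}]
top reacher_grip [{'centre': [0.5129, -0.3786, 0.015], 'conf': 0.59}]
top reacher_nose [{'centre': [0.6088, -0.0592, 0.0209], 'conf': 0.98}]
[ 0.51187875 -0.37800561  0.02539858] [0.85063844 1.68750209 6.16015576] 6.459830618114211 0.05726932438744993
```

Emit:
play_rows:
  motion:
    - [0,0,-0.006,0,0,0,0.2]
    - [0,0,0,0,0,0,0.2]
    - [0,0,0,0,0,0,0.2]
    - [0,0,0,0,0,0,0.2]
    - [0,0,0,0,0,0,0.2]

```text
t: 7.6
position: [0.5109, -0.3776, 0.0267]
tcp_rot: [180.0, -0.0, 173.1]
wrist_force: [-0.5, 0.2, -0.7]
opening: 0.057
gripper_force: 4.0
```

Emit:
play_rows:
  motion:
    - [0.0097,0.0311,0,0,0,-0.0066,0.2]
    - [0.0097,0.0311,0,0,0,-0.0066,0.2]
    - [0.0097,0.0311,0,0,0,-0.0066,0.2]
    - [0.0097,0.0311,0,0,0,-0.0066,0.2]
    - [0.0097,0.0311,0,0,0,-0.0066,0.2]

```text
t: 8.1
position: [0.4939, -0.2974, 0.0269]
tcp_rot: [180.0, -0.0, 177.1]
wrist_force: [0.2, -0.8, -2.1]
opening: 0.0572
gripper_force: 4.0
```

Emit:
play_rows:
  motion:
    - [0.0097,0.0311,0,0,0,-0.0066,0.2]
    - [0.0097,0.0311,0,0,0,-0.0066,0.2]
    - [0.0097,0.0311,0,0,0,-0.0066,0.2]
    - [0.0097,0.0311,0,0,0,-0.0066,0.2]
    - [0.0097,0.0311,0,0,0,-0.0066,0.2]

```text
t: 8.6
position: [0.4715, -0.2191, 0.027]
tcp_rot: [180.0, -0.0, -178.9]
wrist_force: [0.1, -0.3, -0.9]
opening: 0.057
gripper_force: 4.0
```

Emit:
play_rows:
  motion:
    - [0,0,0,0,0,0,0.2]
    - [0,0,0,0,0,0,0.2]
    - [0,0,0,0,0,0,0.2]
    - [0,0,0,0,0,0,0.2]
    - [0,0,0,0,0,0,0.2]

```text
t: 9.1
position: [0.4718, -0.2203, 0.0271]
tcp_rot: [-180.0, -0.0, -179.0]
wrist_force: [-0.0, 0.3, -0.7]
opening: 0.0572
gripper_force: 3.9
```

```bash
cat > look.py <<'E'
import sys
from h import *
np.set_printoptions(precision=4,suppress=True)
o=env.observe(); tcp=o["position"]; yaw=o["tcp_rot"][2]-90
for cam in("top","side"):
    im,d=read_camera(cam); cv2.imwrite(f"pics/{sys.argv[1]}_{cam}.png",im[:,:,::-1])
    for q in("reacher_nose","jaw_left","jaw_right","jar"): print(cam,q,[(np.array(r["centre"]),round(r["conf"],2)) for r in place_of(cam,q)[:1]])
    for r in regions_of(cam,"reacher")[:1]:
        P=pts(cam,d,r["region"]); th=np.radians(yaw); u=np.array([np.cos(th),np.sin(th)])
        for it in range(3):
            n=np.array([-u[1],u[0]]); L=np.c_[(P[:,:2]-tcp[:2])@u,(P[:,:2]-tcp[:2])@n]
            T=(L[:,0]>.06)&(L[:,0]<.25)&(abs(L[:,1]+.058)<.02)&(P[:,2]>.008)&(P[:,2]<.04)
            v=cv2.fitLine(P[T][:,:2].astype(np.float32),cv2.DIST_HUBER,0,1e-4,1e-4).ravel(); u=v[:2]*np.sign(v[1])
        print(" tube yaw",np.degrees(np.arctan2(u[1],u[0])),"lat",np.percentile(L[T][:,1],[2,50,98]),"z",np.median(P[T][:,2]),T.sum())
print(tcp,o["tcp_rot"],o["wrist_force"],o["opening"],o["gripper_force"])
E
python3 look.py a
```

```text
top reacher_nose [(array([0.5237, 0.1074, 0.017 ]), 0.77)]
top jaw_left [(array([0.5164, 0.0737, 0.0205]), 0.59)]
top jaw_right [(array([0.5334, 0.074 , 0.0184]), 0.58)]
top jar [(array([0.5206, 0.283 , 0.0034]), 0.66)]
side reacher_nose [(array([0.5224, 0.1055, 0.016 ]), 0.74)]
side jaw_left [(array([0.5123, 0.0692, 0.0167]), 0.49)]
side jaw_right [(array([0.5334, 0.0753, 0.0204]), 0.45)]
side jar [(array([ 0.52  ,  0.2856, -0.0002]), 0.52)]
 tube yaw 91.43831 lat [-0.0713 -0.059  -0.0471] z 0.024497604556137142 208
[ 0.4718 -0.2203  0.0271] [-179.992    -0.0113 -178.9812] [-0.0288  0.3199 -0.6843] 0.057210294085180885 3.8993444410152733
```

Emit:
play_rows:
  motion:
    - [0,0.028,0,0,0,0,0.2]
    - [0,0.028,0,0,0,0,0.2]
    - [0,0.028,0,0,0,0,0.2]
    - [0,0.028,0,0,0,0,0.2]
    - [0,0.028,0,0,0,0,0.2]

```text
t: 10.2
position: [0.4704, -0.1482, 0.0272]
tcp_rot: [180.0, 0.0, -178.9]
wrist_force: [0.5, -1.3, -0.9]
opening: 0.0572
gripper_force: 4.0
```

Emit:
play_rows:
  motion:
    - [0,0.028,0,0,0,0,0.2]
    - [0,0.028,0,0,0,0,0.2]
    - [0,0.024,0,0,0,0,0.2]
    - [0,0.02,0,0,0,0,0.2]
    - [0,0.02,0,0,0,0,0.2]

```text
t: 10.7
position: [0.4694, -0.089, 0.0272]
tcp_rot: [-180.0, 0.0, -178.9]
wrist_force: [0.7, -0.5, -1.4]
opening: 0.0572
gripper_force: 4.0
```

Emit:
play_rows:
  motion:
    - [0,0.01,0,0,0,0,0.2]
    - [0,0.01,0,0,0,0,0.2]
    - [0,0,0,0,0,0,0.2]
    - [0,0,0,0,0,0,0.2]
    - [0,0,0,0,0,0,0.2]

```text
t: 11.2
position: [0.4692, -0.08, 0.0271]
tcp_rot: [180.0, -0.0, -179.0]
wrist_force: [-0.1, -0.2, -1.7]
opening: 0.0571
gripper_force: 3.9
```

```bash
python3 look.py b; python3 -c "
import cv2;a=cv2.imread('pics/b_top.png')[100:270,120:260];cv2.imwrite('pics/b_c.png',cv2.resize(a,None,fx=3.5,fy=3.5,interpolation=2)*1)"
```

```text
top reacher_nose [(array([0.5205, 0.2496, 0.0198]), 0.64)]
top jaw_left [(array([0.5128, 0.2122, 0.0173]), 0.45)]
top jaw_right [(array([0.5314, 0.2134, 0.017 ]), 0.62)]
top jar [(array([0.5159, 0.2848, 0.0026]), 0.6)]
 tube yaw 91.00086 lat [-0.0636 -0.056  -0.0484] z 0.0235727196193245 325
side reacher_nose [(array([0.5189, 0.2443, 0.0154]), 0.84)]
side jaw_left [(array([ 0.4701, -0.0825,  0.0015]), 0.6)]
side jaw_right [(array([0.5323, 0.2123, 0.021 ]), 0.6)]
side jar [(array([ 0.4659, -0.0831,  0.0148]), 0.75)]
 tube yaw 90.1643 lat [-0.0704 -0.0566 -0.0444] z 0.0240901840147143 229
[ 0.4692 -0.08    0.0271] [ 179.996    -0.0064 -178.9596] [-0.0878 -0.2129 -1.6834] 0.05708598712597071 3.921961651649326
```

View pics/b_c.png

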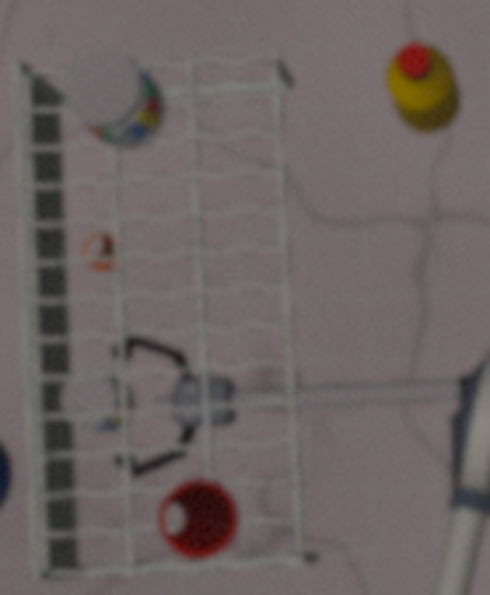

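The jaws straddle the jar. In the crop the pads are at (120,350) and (120,460) and the jar is at (95,397). I'll advance about 9 mm, then squeeze in steps.

Emit:
play_rows:
  motion:
    - [0,0.006,0,0,0,0,0.2]
    - [0,0.006,0,0,0,0,0.2]
    - [0,0.006,0,0,0,0,0.2]
    - [0,0,0,0,0,0,0.2]
    - [0,0,0,0,0,0,0.2]

```text
t: 12.3
position: [0.4691, -0.0705, 0.0272]
tcp_rot: [180.0, 0.0, -178.9]
wrist_force: [-0.2, 0.6, -0.2]
opening: 0.0571
gripper_force: 4.0
```

Emit:
play_rows:
  motion:
    - [0,0,0,0,0,0,0.2]
    - [0,0,0,0,0,0,0.2]
    - [0,0,0,0,0,0,0.2]
    - [0,0,0,0,0,0,0.2]
    - [0,0,0,0,0,0,0.2]
  squeeze: 8

```text
t: 12.8
position: [0.469, -0.0709, 0.0272]
tcp_rot: [-180.0, -0.0, -178.9]
wrist_force: [-0.3, -0.1, -1.7]
opening: 0.0492
gripper_force: 7.9
```

Emit:
play_rows:
  motion:
    - [0,0,0,0,0,0,0.2]
    - [0,0,0,0,0,0,0.2]
    - [0,0,0,0,0,0,0.2]
    - [0,0,0,0,0,0,0.2]
    - [0,0,0,0,0,0,0.2]
  squeeze: 10

```text
t: 13.3
position: [0.469, -0.0708, 0.0272]
tcp_rot: [-180.0, -0.0, -178.9]
wrist_force: [-2.1, -0.6, -1.4]
opening: 0.0487
gripper_force: 9.9
```

Emit:
play_rows:
  motion:
    - [0,0,0,0,0,0,0.2]
    - [0,0,0,0,0,0,0.2]
    - [0,0,0,0,0,0,0.2]
    - [0,0,0,0,0,0,0.2]
    - [0,0,0,0,0,0,0.2]
  squeeze: 12

```text
t: 13.8
position: [0.469, -0.0708, 0.0272]
tcp_rot: [180.0, -0.0, -178.9]
wrist_force: [-0.8, -2.4, -1.8]
opening: 0.0481
gripper_force: 12.0
```

Emit:
play_rows:
  motion:
    - [0,0,0,0,0,0,0.2]
    - [0,0,0,0,0,0,0.2]
    - [0,0,0,0,0,0,0.2]
    - [0,0,0,0,0,0,0.2]
    - [0,0,0,0,0,0,0.2]
  squeeze: 13

```text
t: 14.3
position: [0.469, -0.0708, 0.0272]
tcp_rot: [180.0, -0.0, -178.9]
wrist_force: [-0.5, -1.3, -1.4]
opening: 0.0476
gripper_force: 13.0
```

Emit:
play_rows:
  motion:
    - [0,0,0,0,0,0,0.2]
    - [0,0,0,0,0,0,0.2]
    - [0,0,0,0,0,0,0.2]
    - [0,0,0,0,0,0,0.2]
    - [0,0,0,0,0,0,0.2]
  squeeze: 14.5

```text
t: 14.8
position: [0.4691, -0.0708, 0.0272]
tcp_rot: [180.0, 0.0, -178.9]
wrist_force: [-1.2, -0.5, -0.7]
opening: 0.0468
gripper_force: 14.6
```

Emit:
play_rows:
  motion:
    - [0,0,0,0,0,0,0.2]
    - [0,0,0,0,0,0,0.2]
    - [0,0,0,0,0,0,0.2]
    - [0,0,0,0,0,0,0.2]
    - [0,0,0,0,0,0,0.2]
  squeeze: 16

```text
t: 15.3
position: [0.469, -0.0708, 0.0272]
tcp_rot: [-180.0, -0.0, -178.9]
wrist_force: [-0.4, -0.4, 0.3]
opening: 0.0451
gripper_force: 16.2
```

Emit:
play_rows:
  motion:
    - [0,0,0,0,0,0,0.2]
    - [0,0,0,0,0,0,0.2]
    - [0,0,0,0,0,0,0.2]
    - [0,0,0,0,0,0,0.2]
    - [0,0,0,0,0,0,0.2]
  squeeze: 17.5

```text
t: 15.8
position: [0.4691, -0.0708, 0.0272]
tcp_rot: [180.0, 0.0, -178.9]
wrist_force: [-0.5, -0.4, -0.7]
opening: 0.0433
gripper_force: 17.8
```

Emit:
play_rows:
  motion:
    - [0,0,0,0,0,0,0.2]
    - [0,0,0,0,0,0,0.2]
    - [0,0,0,0,0,0,0.2]
    - [0,0,0,0,0,0,0.2]
    - [0,0,0,0,0,0,0.2]
  squeeze: 18.5

```text
t: 16.3
position: [0.469, -0.0708, 0.0272]
tcp_rot: [-180.0, -0.0, -178.9]
wrist_force: [-0.9, -0.0, -1.1]
opening: 0.0435
gripper_force: 18.8
```

Emit:
play_rows:
  motion:
    - [0,0,0,0,0,0,0.2]
    - [0,0,0,0,0,0,0.2]
    - [0,0,0,0,0,0,0.2]
    - [0,0,0,0,0,0,0.2]
    - [0,0,0,0,0,0,0.2]
  squeeze: 20

```text
t: 16.8
position: [0.469, -0.0708, 0.0272]
tcp_rot: [-180.0, -0.0, -178.9]
wrist_force: [-1.1, 0.1, -1.4]
opening: 0.0433
gripper_force: 20.3
```

The trigger stopped giving at about 17.4 N, so 25 N puts roughly 3 N on each jaw.

Emit:
play_rows:
  motion:
    - [0,0,0,0,0,0,0.2]
    - [0,0,0,0,0,0,0.2]
    - [0,0,0,0,0,0,0.2]
    - [0,0,0,0,0,0,0.2]
    - [0,0,0,0,0,0,0.2]
  squeeze: 23

```text
t: 17.3
position: [0.469, -0.0708, 0.0272]
tcp_rot: [-180.0, -0.0, -178.9]
wrist_force: [-1.0, -2.0, -2.4]
opening: 0.043
gripper_force: 23.2
```

Emit:
play_rows:
  motion:
    - [0,0,0,0,0,0,0.2]
    - [0,0,0,0,0,0,0.2]
    - [0,0,0,0,0,0,0.2]
    - [0,0,0,0,0,0,0.2]
    - [0,0,0,0,0,0,0.2]
  squeeze: 25

```text
t: 17.8
position: [0.469, -0.0708, 0.0272]
tcp_rot: [-180.0, 0.0, -178.9]
wrist_force: [-0.5, -0.7, -1.2]
opening: 0.0428
gripper_force: 25.2
```

```bash
python3 look.py c|grep -v jaw; python3 -c "
import cv2;a=cv2.imread('pics/c_top.png')[150:270,120:260];cv2.imwrite('pics/c_c.png',cv2.resize(a,None,fx=4,fy=4,interpolation=2)*1)"
```

```text
top reacher_nose [(array([0.5315, 0.2602, 0.0159]), 0.56)]
top jar [(array([0.5305, 0.2865, 0.006 ]), 0.54)]
 tube yaw 89.33364 lat [-0.0645 -0.0566 -0.0493] z 0.023933419668177636 340
side reacher_nose [(array([0.5308, 0.2628, 0.0134]), 0.84)]
side jar []
 tube yaw 89.4111 lat [-0.0724 -0.0589 -0.0454] z 0.02393993893056301 287
[ 0.469  -0.0708  0.0272] [-179.9972    0.0003 -178.9439] [-0.4771 -0.7289 -1.1979] 0.04281956348446597 25.23636898957193
```

View pics/c_c.png

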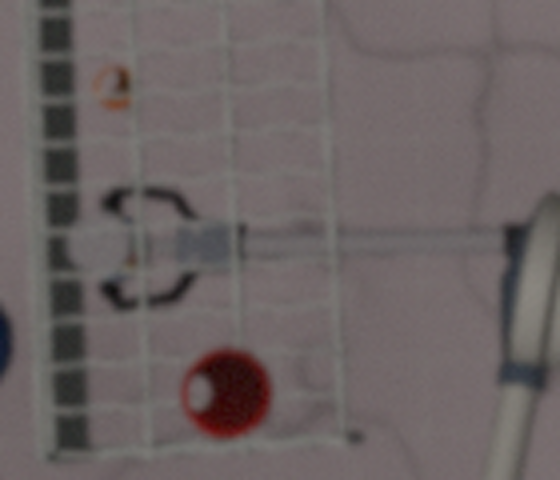

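The jaws have closed around the jar, with pads at about (115,200) and (115,290) in the crop. I'll draw it out smoothly.

Emit:
play_rows:
  motion:
    - [0,-0.004,0,0,0,0,0.2]
    - [0,-0.008,0,0,0,0,0.2]
    - [0,-0.012,0,0,0,0,0.2]
    - [0,-0.016,0,0,0,0,0.2]
    - [0,-0.016,0,0,0,0,0.2]

```text
t: 18.9
position: [0.4696, -0.0996, 0.0272]
tcp_rot: [-180.0, 0.0, -179.0]
wrist_force: [-0.8, 1.3, 0.5]
opening: 0.0428
gripper_force: 25.0
```

```bash
python3 look.py d|grep -v jaw
```

```text
top reacher_nose [(array([0.5323, 0.2323, 0.0208]), 0.91)]
top jar [(array([0.5341, 0.2592, 0.0018]), 0.52)]
 tube yaw 89.722565 lat [-0.0671 -0.0586 -0.0511] z 0.024554251630641177 354
side reacher_nose [(array([0.5333, 0.2303, 0.0189]), 0.63)]
side jar [(array([ 0.5292,  0.2586, -0.0011]), 0.67)]
 tube yaw 88.85434 lat [-0.0724 -0.058  -0.0441] z 0.02394617621938422 260
[ 0.4696 -0.0996  0.0272] [-179.9977    0.0145 -178.9563] [-0.8307  1.324   0.4601] 0.04276429282125896 24.967381171882153
```

Emit:
play_rows:
  motion:
    - [0,-0.012,0,0,0,0,0.2]
    - [0,-0.02,0,0,0,0,0.2]
    - [0,-0.02,0,0,0,0,0.2]
    - [0,-0.02,0,0,0,0,0.2]
    - [0,-0.02,0,0,0,0,0.2]

```text
t: 20.0
position: [0.4703, -0.1459, 0.0271]
tcp_rot: [180.0, -0.0, -179.0]
wrist_force: [1.1, 0.8, -1.4]
opening: 0.0428
gripper_force: 25.0
```

Emit:
play_rows:
  motion:
    - [0,-0.02,0,0,0,0,0.2]
    - [0,-0.02,0,0,0,0,0.2]
    - [0,-0.02,0,0,0,0,0.2]
    - [0,-0.02,0,0,0,0,0.2]
    - [0,-0.02,0,0,0,0,0.2]

```text
t: 20.5
position: [0.4713, -0.1956, 0.0271]
tcp_rot: [180.0, -0.0, -178.9]
wrist_force: [0.5, 0.4, -1.2]
opening: 0.0429
gripper_force: 25.0
```

Emit:
play_rows:
  motion:
    - [0,-0.02,0,0,0,0,0.2]
    - [0,-0.02,0,0,0,0,0.2]
    - [0,-0.02,0,0,0,0,0.2]
    - [0,-0.02,0,0,0,0,0.2]
    - [0,-0.02,0,0,0,0,0.2]

```text
t: 21.0
position: [0.4723, -0.2456, 0.0272]
tcp_rot: [180.0, -0.0, -178.9]
wrist_force: [0.4, 0.9, -0.3]
opening: 0.0428
gripper_force: 25.0
```

Emit:
play_rows:
  motion:
    - [0,-0.02,0,0,0,0,0.2]
    - [0,-0.02,0,0,0,0,0.2]
    - [0,-0.02,0,0,0,0,0.2]
    - [0,-0.02,0,0,0,0,0.2]
    - [0,-0.02,0,0,0,0,0.2]

```text
t: 21.5
position: [0.4732, -0.2956, 0.0272]
tcp_rot: [180.0, -0.0, -178.9]
wrist_force: [0.3, 0.1, -1.0]
opening: 0.0434
gripper_force: 25.0
```

Emit:
play_rows:
  motion:
    - [0,-0.02,0,0,0,0,0.2]
    - [0,-0.02,0,0,0,0,0.2]
    - [0,-0.02,0,0,0,0,0.2]
    - [0,-0.015,0,0,0,0,0.2]
    - [0,-0.008,0,0,0,0,0.2]

```text
t: 22.0
position: [0.4739, -0.3371, 0.0271]
tcp_rot: [-180.0, -0.0, -179.0]
wrist_force: [0.3, 1.9, -2.4]
opening: 0.043
gripper_force: 25.0
```

```bash
python3 look.py e|grep -v jaw; python3 -c "
import cv2;a=cv2.imread('pics/e_side.png')[130:320,170:370];cv2.imwrite('pics/e_c.png',cv2.resize(a,None,fx=3,fy=3,interpolation=2))"
```

```text
top reacher_nose [(array([ 0.5359, -0.0076,  0.0163]), 0.88)]
top jar [(array([0.5337, 0.0216, 0.0038]), 0.8)]
 tube yaw 89.15242 lat [-0.0667 -0.0564 -0.0438] z 0.02484806573639775 422
side reacher_nose [(array([ 0.5379, -0.0051,  0.0164]), 0.78)]
side jar [(array([0.5358, 0.0167, 0.0017]), 0.72)]
 tube yaw 88.63577 lat [-0.072  -0.0576 -0.0443] z 0.024178870236620464 224
[ 0.4739 -0.3371  0.0271] [-179.9987   -0.0032 -178.9696] [ 0.3097  1.9269 -2.3583] 0.043046039514451094 24.970205537974834
```

View pics/e_c.png

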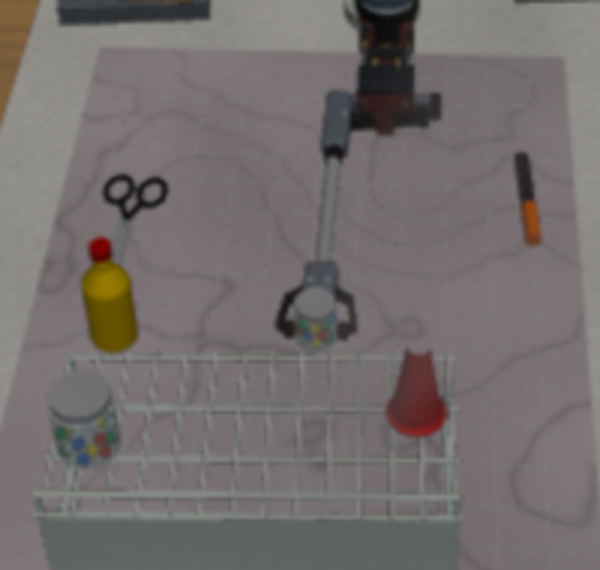

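The jar stands upright in the jaws, well clear of the shelf. It is at about (315,315) in the crop, and the shelf front is at row 358 or so. I'll release the trigger gradually.

Emit:
play_rows:
  motion:
    - [0,0,0,0,0,0,0.2]
    - [0,0,0,0,0,0,0.2]
    - [0,0,0,0,0,0,0.2]
    - [0,0,0,0,0,0,0.2]
    - [0,0,0,0,0,0,0.2]
  squeeze: 18

```text
t: 23.1
position: [0.474, -0.3361, 0.0271]
tcp_rot: [180.0, -0.0, -178.9]
wrist_force: [0.6, 0.6, -1.1]
opening: 0.0434
gripper_force: 17.9
```

Emit:
play_rows:
  motion:
    - [0,0,0,0,0,0,0.2]
    - [0,0,0,0,0,0,0.2]
    - [0,0,0,0,0,0,0.2]
    - [0,0,0,0,0,0,0.2]
    - [0,0,0,0,0,0,0.2]
  squeeze: 11

```text
t: 23.6
position: [0.4739, -0.3362, 0.0272]
tcp_rot: [180.0, 0.0, -178.9]
wrist_force: [0.2, 0.6, -1.2]
opening: 0.0469
gripper_force: 11.0
```

Emit:
play_rows:
  motion:
    - [0,0,0,0,0,0,0.2]
    - [0,0,0,0,0,0,0.2]
    - [0,0,0,0,0,0,0.2]
    - [0,0,0,0,0,0,0.2]
    - [0,0,0,0,0,0,0.2]
  squeeze: 4

```text
t: 24.1
position: [0.4739, -0.3363, 0.0272]
tcp_rot: [-180.0, -0.0, -178.9]
wrist_force: [0.2, -0.3, -1.1]
opening: 0.0575
gripper_force: 4.0
```

```bash
python3 look.py f|grep -v jaw
```

```text
top reacher_nose [(array([ 0.5266, -0.0097,  0.0198]), 0.92)]
top jar [(array([0.532 , 0.0213, 0.0051]), 0.55)]
 tube yaw 90.910675 lat [-0.0648 -0.0554 -0.0462] z 0.024035591619007368 449
side reacher_nose [(array([ 0.5248, -0.0108,  0.0187]), 0.87)]
side jar [(array([0.5337, 0.0224, 0.001 ]), 0.55)]
 tube yaw 90.81774 lat [-0.0694 -0.0575 -0.0465] z 0.024844367004255963 180
[ 0.4739 -0.3363  0.0272] [-179.9983   -0.0029 -178.9434] [ 0.1991 -0.2979 -1.1391] 0.057456676089762265 4.0473974018823355
```

Emit:
play_rows:
  motion:
    - [-0.005,-0.004,0,0,0,0,0.2]
    - [-0.005,-0.01,0,0,0,0,0.2]
    - [0,-0.016,0,0,0,0,0.2]
    - [0,-0.02,0,0,0,0,0.2]
    - [0,-0.02,0,0,0,0,0.2]

```text
t: 25.2
position: [0.4795, -0.3722, 0.0271]
tcp_rot: [-180.0, -0.0, -178.9]
wrist_force: [-0.2, 0.5, -1.4]
opening: 0.0572
gripper_force: 3.9
```

Emit:
play_rows:
  motion:
    - [0,-0.02,0,0,0,0,0.2]
    - [0,-0.02,0,0,0,0,0.2]
    - [0,-0.01,0,0,0,0,0.2]
    - [0,0,0,0,0,0,0.2]
    - [0,0,0,0,0,0,0.2]

```text
t: 25.7
position: [0.48, -0.3963, 0.0271]
tcp_rot: [-180.0, -0.0, -179.0]
wrist_force: [0.4, -0.1, -0.8]
opening: 0.0573
gripper_force: 4.0
```

```bash
python3 look.py g|grep -v jaw
```

```text
top reacher_nose [(array([ 0.5302, -0.0696,  0.0171]), 0.62)]
top jar [(array([0.536 , 0.0213, 0.0053]), 0.68)]
 tube yaw 90.56558 lat [-0.0643 -0.0544 -0.0456] z 0.024383841150870333 399
side reacher_nose [(array([ 0.5307, -0.071 ,  0.0194]), 0.91)]
side jar [(array([0.5334, 0.0212, 0.0028]), 0.78)]
 tube yaw 91.39831 lat [-0.0734 -0.0587 -0.0445] z 0.024246356706511984 194
[ 0.48   -0.3963  0.0271] [-179.9959   -0.0017 -178.9613] [ 0.4148 -0.0977 -0.8275] 0.05733585927571149 4.013314110925421
```

The jar stayed put and is about 37 mm ahead of the open pads. I'll release the reacher and rise.

Emit:
play_rows:
  motion:
    - [0,0,0,0,0,0,-1]
    - [0,0,0,0,0,0,-1]
    - [0,0,0,0,0,0,-1]
    - [0,0,0,0,0,0,-1]
    - [0,0,0,0,0,0,-1]

```text
t: 26.8
position: [0.4801, -0.3962, 0.0273]
tcp_rot: [-180.0, 0.0, -178.9]
wrist_force: [-0.1, 0.2, -0.4]
opening: 0.0877
gripper_force: 0.0
```

Emit:
play_rows:
  motion:
    - [0,0,-0.01,0,0,0,-1]
    - [0,0,-0.03,0,0,0,-1]
    - [0,0,-0.06,0,0,0,-1]
    - [0,0,-0.08,0,0,0,-1]
    - [0,0,-0.06,0,0,0,-1]

```text
t: 27.3
position: [0.4804, -0.3965, 0.1514]
tcp_rot: [-179.9, 0.1, -178.9]
wrist_force: [-0.3, -0.4, 0.0]
opening: 0.0881
gripper_force: 0.0
```

Emit:
play_rows:
  motion:
    - [0,0,-0.02,0,0,0,-1]
    - [0,0,0,0,0,0,-1]
    - [0,0,0,0,0,0,-1]
    - [0,0,0,0,0,0,-1]
    - [0,0,0,0,0,0,-1]

```text
t: 27.8
position: [0.4795, -0.3956, 0.1549]
tcp_rot: [179.9, -0.1, -178.9]
wrist_force: [-0.6, -0.9, 0.1]
opening: 0.0881
gripper_force: 0.0
```

```bash
python3 look.py h|grep -v jaw; python3 -c "
import cv2;a=cv2.imread('pics/h_side.png')[120:330,170:370];cv2.imwrite('pics/h_c.png',cv2.resize(a,None,fx=2.8,fy=2.8,interpolation=2))"
```

```text
top reacher_nose [(array([ 0.5317, -0.0701,  0.0194]), 0.59)]
top jar [(array([0.5361, 0.0198, 0.0024]), 0.63)]
 tube yaw 91.25972 lat [-0.0661 -0.0562 -0.0471] z 0.023750831430600305 442
side reacher_nose [(array([ 0.5313, -0.0703,  0.0175]), 0.76)]
side jar [(array([0.5368, 0.02  , 0.0026]), 0.75)]Traceback (most recent call last):
  File "look.py", line 13, in <module>
    v=cv2.fitLine(P[T][:,:2].astype(np.float32),cv2.DIST_HUBER,0,1e-4,1e-4).ravel(); u=v[:2]*np.sign(v[1])
      ~~~~~~~~~~~^^^^^^^^^^^^^^^^^^^^^^^^^^^^^^^^^^^^^^^^^^^^^^^^^^^^^^^^^^
cv2.error: OpenCV(4.12.0) /io/opencv/modules/imgproc/src/linefit.cpp:50: error: (-215:Assertion failed) count > 0 in function 'fitLine2D_wods'
```

View pics/h_c.png

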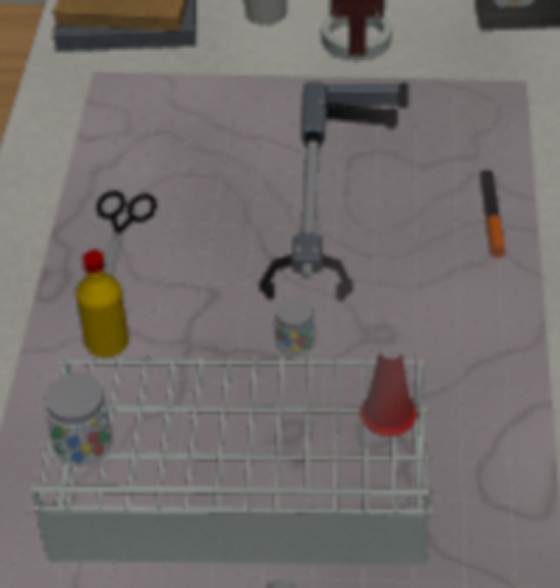

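The jar stands upright in the open at about (295,325) in the crop. The reacher lies flat and free behind it, and nothing else has been disturbed. I'm handing in the job.

```bash
python3 -c "
from h import *
print(workorder.finish_job())"
```

```text
the job is handed in; nothing more can be done
None
```

The job is handed in (no verdict was returned): the jar was drawn out in the jaws and stands upright with its side about 8 cm clear of the shelf's front, and the reacher lies flat on the mat, released and clear of it.

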